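# Press the push-on cap onto the carousel's spindle

## Task

Fit the chrome push-on cap to the cosmetics carousel: pick it up off the shelf, set it squarely over the bare end of the steel spindle and press it straight down, past the first bite of its teeth, until it has pushed the sprung brass washer down solid onto the hub. Press firmly but feel for the stop and do not force it once the washer is solid; then let go, so that the bitten cap alone keeps the spring squeezed. Leave the soap pump, pill box, nail clipper and pin dish where they are.

Things in the scene. Friction and masses are not known exactly. Their poses are not given: they have to be found in the camera images.
- cap_centre (a point): Centre of the push-on cap: a chromed cylinder 24 mm in diameter and 28 mm tall, closed on top, standing on the shelf mouth down; about 70 g. The point is on its axis, 14 mm above the mouth rim; z points to the closed top. Its blind bore is 25 mm deep.
- cap_mouth (a point): Centre of the cap's mouth rim (hole of 10.8 mm). Springy teeth 3 mm inside grip the shaft: pushed down, the cap goes about 4 mm past the spindle's tip freely, then its teeth spread over the domed end (9 to 15 N, more if over 1.5 mm off centre) and are past it about 8 mm down, then it slides on against a steady 5 to 11 N, and stays where it is left.
- spindle_tip (a point): Top of the carousel's spindle: a plain upright steel shaft 10 mm in diameter with a domed end, this point 75.5 mm above the shelf. It stands bare above the brass washer by 9 to 20 mm; this differs with the spacers under the tray and is not given. z is up.
- washer (a joint): How far the brass washer (23 mm across, round the spindle, on a small spring on the hub) is pressed down, in m: 0 at rest, 0.0035 with the spring solid. The spring pushes back with 0.5 N at 0 and 2.3 N at 0.0035; then it is hard. More than 18 N of the cap on the washer mars it.
- carousel: The carousel: heavy round foot 148 mm across, fixed, origin on the spindle's axis at the shelf. It carries a white turning tray 190 mm across with its rim 36 to 46 mm above the shelf and a 20 mm hub tube round the spindle, top 47 to 58 mm above the shelf.
- soap_pump: Clear glass soap pump with a steel top, 70 mm in diameter, 158 mm tall, 0.38 kg; origin at the centre of its underside. Leave alone.
- pill_box: Green plastic pill box with seven hinged lids, 34 mm (its x) by 152 mm (its y) by 23 mm tall; origin at the centre of its underside. Leave alone.
- nail_clipper: Stainless nail clipper lying flat, 58 mm (its x) by 12 mm, 13 mm tall; origin at the centre of its underside. Leave alone.
- pin_dish: White ceramic dish holding bobby pins, 104 mm across, 22 mm tall; origin at the centre of its underside. Leave alone.
Mind the look-alikes: they are no part of the job. Of the things shaped like the part that bears cap_centre, the bare steel one is meant.

How it is judged:
By the outcome, as a careful person would: the job done as asked, in the order asked, and still so for the second after the job is handed in, with the robot touching nothing.
It also fails if it takes over 59 s, if anything falls off the work surface, if the arm or the gripper's body presses on something with over 40 N, if the wrist force passes 120 N, or if a joint passes its speed limit or range.

## Robot

A 7-joint arm with a two-finger parallel gripper is mounted at the origin on the work surface. World frame = base frame: x ahead of the robot, y to its left, z up, the work surface at z = 0. Lengths are in m, angles in rad, forces in N, time in s.
With the tool pointing down it reaches from about 0.425 to 0.925 m from the base axis. Payload 6.8 kg.
Tool frame: the origin (TCP) lies at the very end of the fingers, on their centre line; the grasp point (between the pads) lies 19 mm behind it (r.tcp_to_grasp is the distance from the TCP to the grasp point, in m); z points along the fingers, y is the line along which they close (so a half turn about z gives the same grasp; the last joint's range is limited). The gripper opens to 85 mm and grips with 20 to 120 N. Pads are 22 mm wide; open, the fingers measure 114 mm over their backs; the gripper's body (76 mm by 85 mm) begins 54 mm behind the grasp point. The pads swing forward as they close: fully open they stand 13 mm farther back than shut.
Start: joints at [-0.108, 0.477, 0.022, 1.555, -0.011, 1.109, -0.083], TCP at [0.675, 0, 0.231] pointing down, gripper open.
Joint ranges: [-2.96, 2.96], [-0.34, 2.1], [-1.41, 1.46], [0.24, 2.44], [-1.37, 4.51], [0.17, 1.92], [-2.96, 2.96]. Speed limits (rad/s): [2.39, 2.39, 3.14, 3.14, 3.14, 3.14, 3.14].

## Interface

Orientations are given as a rotation vector (axis times angle).
In Python, from bench import r gives the robot as it stands.
- The arm moves only by the tool step_arm, never from a script. Its argument "moves" is a list of rows, each a list of 7 numbers: the shift along the tool's x, y, z in mm, then the turn, a rotation vector about the tool's x, y, z in rad, then the finger opening in mm, from 0 to 85.4. A call has 1 to 8 rows; each row is the pose to reach, as a shift and turn from the pose commanded when the call began, along the tool's axes at that moment; what a row does not reach only later rows make up. A row lasts 1/10 s, in which the tool goes at most 50 mm and 8.59 degrees, less where a joint would pass 70% of its speed; a pose out of reach is approached as far as the arm can. A call with a gripper value outside its range is refused whole. The fingers move at their own pace and stop on an object; "grip_force" is the grip in N (left out, the last holds). Time passes only in rows, so rows that repeat a pose let the fingers close. It gives the time, the measured TCP pose, the force, the opening and the grip force at its end, in the units of the state.
- r.get_obs(): the state, without advancing time (a new reading comes with each control period).
- r.grab_frame(name): name is "scene" or "side" or "wrist"; returns a dict with "image" (384x512x3 uint8, red, green, blue), "depth" (384x512 float32, m along the optical axis (not along the pixel's ray), 0 where there is no reading), "mtx" (3x3 intrinsics, pixels), "rvec" (rotation vector, rad) and "tvec" (3), from world to camera coordinates, as OpenCV has them. Camera axes: x right, y down, z forward; pixel columns grow to the right and rows downward; lengths in m; the calibration is good to about 2 mm. A picture is of the moment at which its call begins.
- r.hand_in(): hands the job in; it is judged then, once.
The state is a dict: "clock": time; "joints": joint angles; "qvel": joint speeds; "tau": joint torques, N m; "tcp_pos": TCP position; "orientation": TCP orientation; "contact_force": force on the tool from outside, world axes, zero at the start; "moment": the same for the moment, N m; "grip_width": finger opening in m; "gripper_force": force on a finger pad.
Only numpy, scipy, OpenCV 4.12 (cv2) and the standard library are available. Lean on these libraries where they do the work, as an engineer would, in place of code of your own. Each camera call takes 0.05 s, during which the arm holds its last target. There are 200 camera calls.

## Working session

There is one attempt and no reset: what is moved stays moved. The work goes in short steps, Python scripts to look and compute and a tool call to move; the robot and the scene stay as the last step left them, time stands still between calls to the robot, and variables do not carry over. Pictures are saved under pics/ and viewed, at most 10 in all, crops included, and the job is handed in when it is done.

Besides the shell and the picture viewer there is one more tool, called after "Emit:" as name([rows], argument=value, ...), one row to a line, values as JSON. step_arm: Moves the arm, as the interface text tells. Its arguments: {"type":"object","properties":{"moves":{"type":"array","items":{"type":"array","items":{"type":"number"}}},"grip_force":{"type":"number"}},"required":["moves"]}

```bash
mkdir -p pics; cat > h.py <<'E'
import numpy as np, cv2, pickle
from bench import r
def pts(f):
    d=f["depth"];K=f["mtx"];R=cv2.Rodrigues(np.array(f["rvec"],float))[0];t=np.array(f["tvec"],float).ravel()
    v,u=np.mgrid[:d.shape[0],:d.shape[1]]
    c=np.stack([(u-K[0,2])/K[0,0]*d,(v-K[1,2])/K[1,1]*d,d],-1)
    return (c-t)@R
def ray(f,u,v,z):
    K=np.array(f["mtx"]);R=cv2.Rodrigues(np.array(f["rvec"],float))[0];t=np.array(f["tvec"],float).ravel()
    o=-R.T@t; q=R.T@np.linalg.inv(K)@np.array([u,v,1.]); return o+q*(z-o[2])/q[2]
def proj(f,p):
    return cv2.projectPoints(np.array(p,float).reshape(-1,1,3),np.array(f["rvec"],float),np.array(f["tvec"],float),np.array(f["mtx"]),None)[0].reshape(-1,2)
E
python3 - <<'E'
from h import *
o=r.get_obs();print(o)
for n in["scene","side","wrist"]:
    f=r.grab_frame(n);pickle.dump(f,open(n+".pkl","wb"))
    cv2.imwrite(f"pics/{n}0.png",f["image"][:,:,::-1]);print(n,f["mtx"],f["rvec"],f["tvec"])
a=[cv2.imread(f"pics/{n}0.png") for n in["scene","side"]]
E
```

```text
{'clock': 0.0, 'joints': array([-0.10814728,  0.47780847,  0.0223554 ,  1.55645541, -0.01151913,
        1.10932383, -0.08308143]), 'qvel': array([-0.00240018, -0.00109914,  0.00054958,  0.00080847,  0.00011596,
       -0.00017328,  0.00067392]), 'tau': array([-5.45967814e-04, -5.96443820e+01,  1.60769675e+00, -2.81194621e+01,
        1.24063640e-02,  9.39900521e-03,  2.20753498e-05]), 'tcp_pos': array([6.74396698e-01, 1.18028326e-05, 2.30318755e-01]), 'orientation': array([-2.22050246e+00, -2.22064668e+00,  2.21154693e-03]), 'contact_force': array([ 0.61376315, -0.29900301, -0.16250095]), 'moment': array([ 0.02038467,  0.02473482, -0.02073922]), 'gripper_force': 0.0, 'grip_width': 0.085255444167736}
scene [[432.68928384   0.         261.32450207]
 [  0.         432.68928384 195.90633113]
 [  0.           0.           1.        ]] [ 2.18417579  0.92926292 -0.40197189] [-0.36892866 -0.24740028  1.54943619]
side [[370.08432056   0.         254.10116639]
 [  0.         370.08432056 199.54933266]
 [  0.           0.           1.        ]] [ 2.15381371 -0.32216956  0.14021901] [-0.5738689   0.13247949  0.95693828]
wrist [[340.66598832   0.         259.95729222]
 [  0.         340.66598832 193.01183411]
 [  0.           0.           1.        ]] [-2.86772403e+00 -4.84290706e-04  1.99199894e-03] [-0.67376484 -0.03505119  0.37756149]
```

View pics/scene0.png

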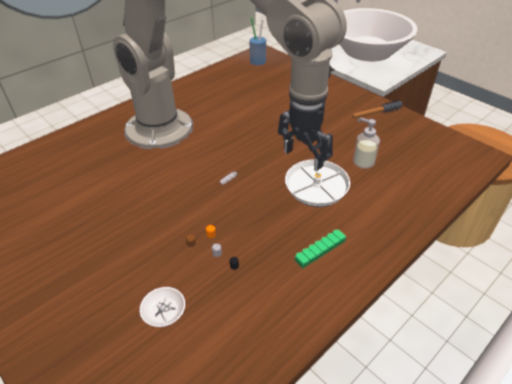

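View pics/side0.png

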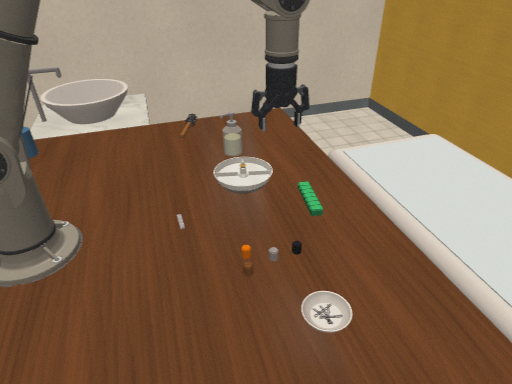

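View pics/wrist0.png

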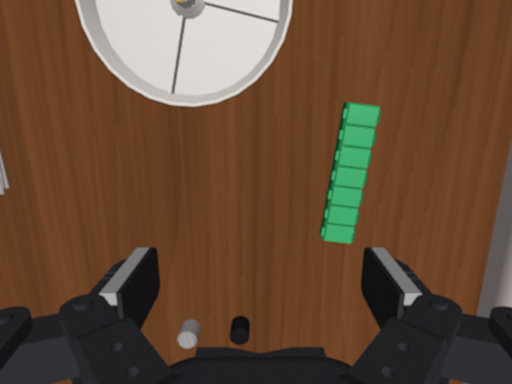

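The scene camera shows the chrome cap at about (217,250) and the spindle at (318,177). Side has the cap at (273,254) and the spindle at (243,168). Wrist has the cap at about (188,333), with the black, orange and brown look-alikes next to it.

```bash
python3 - <<'E'
from h import *
F={n:pickle.load(open(n+".pkl","rb")) for n in["scene","side","wrist"]}
for n,(u,v) in dict(scene=(217,250),side=(273,254),wrist=(188,333)).items():
    f=F[n];P=pts(f);w=P[v-16:v+17,u-16:u+17].reshape(-1,3);m=(w[:,2]>.008)&(w[:,2]<.06);c=f["image"][v-16:v+17,u-16:u+17].reshape(-1,3).astype(int)
    g=m&(np.ptp(c,axis=1)<40)&(c.mean(1)>90)
    q=w[g];print(n,g.sum(),q.mean(0).round(4),q.min(0).round(4),q.max(0).round(4)); t=q[q[:,2]>.025];print(' top',len(t),t.mean(0).round(4),t.min(0).round(4),t.max(0).round(4))
for n,(u,v) in dict(scene=(318,177),side=(243,168)).items():
    f=F[n];P=pts(f);w=P[v-30:v+30,u-45:u+45];c=f["image"][v-30:v+30,u-45:u+45]
    R=w.reshape(-1,3)
    rim=R[(R[:,2]>.03)&(R[:,2]<.049)]; h,s=[],[]
    print(n,'tray',rim.min(0).round(4),rim.max(0).round(4))
    t=R[(R[:,2]>.05)&(R[:,2]<.085)];print(t[np.argsort(-t[:,2])][:12].round(4))
# neighbours
f=F["scene"];P=pts(f)
for k,(u,v) in dict(orange=(211,229),brown=(191,239),black=(234,262)).items(): print(k,P[v,u].round(3),ray(f,u,v,.025).round(3))
f=F["scene"];cv2.imwrite("pics/z.png",np.hstack([cv2.resize(F["scene"]["image"][140:215,280:355],(400,400),interpolation=2),cv2.resize(F["side"]["image"][145:195,218:268],(400,400),interpolation=2)])[:,:,::-1])
E
```

```text
scene 87 [ 0.592  -0.2165  0.0222] [ 0.5791 -0.2261  0.0081] [ 0.6006 -0.2036  0.0328]
 top 43 [ 0.5899 -0.2156  0.0276] [ 0.5791 -0.2261  0.025 ] [ 0.6006 -0.204   0.0328]
side 85 [ 0.5834 -0.2181  0.023 ] [ 0.5742 -0.2271  0.008 ] [ 0.596  -0.2045  0.0302]
 top 48 [ 0.5851 -0.2153  0.0274] [ 0.5749 -0.2249  0.0251] [ 0.596  -0.2045  0.0302]
wrist 398 [ 0.5859 -0.2094  0.0227] [ 0.5735 -0.2242  0.008 ] [ 0.5965 -0.2012  0.0284]
 top 210 [ 0.585  -0.2128  0.0267] [ 0.574  -0.2234  0.025 ] [ 0.5957 -0.2014  0.0284]
scene tray [0.5149 0.0604 0.03  ] [0.7038 0.3491 0.049 ]
[[0.6327 0.3337 0.0791]
 [0.6278 0.3303 0.0783]
 [0.6291 0.334  0.0771]
 [0.634  0.3325 0.0767]
 [0.611  0.1534 0.0765]
 [0.6157 0.1524 0.0763]
 [0.6123 0.1564 0.0756]
 [0.6125 0.1519 0.0745]
 [0.607  0.1539 0.0738]
 [0.6195 0.3327 0.0725]
 [0.6267 0.3333 0.0722]
 [0.6242 0.3317 0.0717]]
side tray [0.5143 0.0596 0.03  ] [0.7013 0.3667 0.0489]
[[0.6096 0.1577 0.0752]
 [0.608  0.1517 0.075 ]
 [0.6164 0.3348 0.0749]
 [0.6063 0.3384 0.0749]
 [0.6031 0.3402 0.0746]
 [0.6235 0.334  0.0742]
 [0.6135 0.338  0.074 ]
 [0.6    0.3433 0.0737]
 [0.6273 0.3346 0.0734]
 [0.6104 0.3406 0.0733]
 [0.6206 0.3372 0.0733]
 [0.6057 0.1559 0.0732]]
orange [ 0.534 -0.187  0.028] [ 0.531 -0.185  0.025]
brown [ 0.524 -0.247  0.028] [ 0.522 -0.245  0.025]
black [ 0.659 -0.214  0.027] [ 0.658 -0.214  0.025]
```

View pics/z.png

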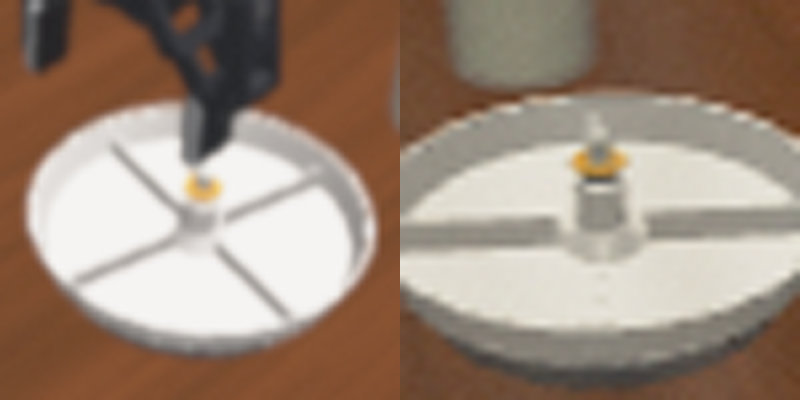

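The zoom shows the spindle with its brass washer on the hub. The cap is near (0.586,-0.214) and the spindle near (0.609,0.155). I'll move above the cap and re-measure with the wrist camera.

Emit:
step_arm([
  [-50,-20,20,0,0,0,50],
  [-100,-40,40,0,0,0,50],
  [-150,-65,60,0,0,0,50],
  [-190,-80,80,0,0,0,50],
  [-213,-88,95,0,0,0,50],
  [-213,-88,100,0,0,0,50],
  [-213,-88,100,0,0,0,50],
  [-213,-88,100,0,0,0,50],
])

```text
clock: 0.95
tcp_pos: [0.5877, -0.2117, 0.1315]
orientation: [-2.22, -2.223, -0.001]
contact_force: [-0.2, -0.4, -0.1]
grip_width: 0.0502
gripper_force: 0.0
```

```bash
cat >> h.py <<'E'
def wr(name):
    o=r.get_obs();f=r.grab_frame("wrist");pickle.dump(f,open(name+".pkl","wb"));cv2.imwrite(f"pics/{name}.png",f["image"][:,:,::-1])
    R=cv2.Rodrigues(np.array(f["rvec"],float))[0];print(name,o["clock"],o["tcp_pos"].round(4),o["orientation"].round(4),o["contact_force"].round(2),"w",round(o["grip_width"],4),"cam",(-R.T@np.ravel(f["tvec"])).round(3),"tcp px",proj(f,o["tcp_pos"]).round())
    return o,f
E
python3 - <<'E'
from h import *
o,f=wr("w1");P=pts(f)
m=(P[...,2]>.024)&(P[...,2]<.033)&(np.hypot(P[...,0]-.586,P[...,1]+.214)<.025)
q=P[m];print(m.sum(),q.mean(0).round(4),q.min(0).round(4),q.max(0).round(4))
E
```

```text
w1 0.95 [ 0.5877 -0.2117  0.1315] [-2.2196e+00 -2.2228e+00 -1.5000e-03] [-0.2  -0.39 -0.1 ] w 0.0502 cam [ 0.587 -0.143  0.273] tcp px [[261. 254.]]
698 [ 0.5848 -0.2134  0.0265] [ 0.5731 -0.2257  0.024 ] [ 0.5959 -0.2021  0.0289]
```

View pics/w1.png

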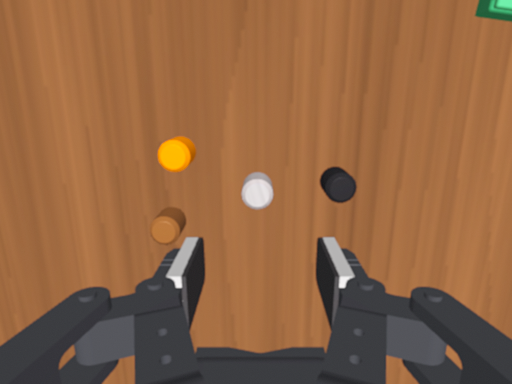

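Chrome cap is at (257,190), centred at about (0.585,-0.214). Descending now.

Emit:
step_arm([
  [-1,-2,40,0,0,0,50],
  [-1,-2,80,0,0,0,50],
  [-1,-2,105,0,0,0,50],
  [-1,-2,118,0,0,0,50],
  [-1,-2,123,0,0,0,50],
  [-1,-2,125,0,0,0,50],
  [-1,-2,126,0,0,0,50],
  [-1,-2,126,0,0,0,50],
])

```text
clock: 1.8
tcp_pos: [0.586, -0.2142, 0.0065]
orientation: [2.22, 2.22, 0.002]
contact_force: [0.4, 0.4, 0.6]
grip_width: 0.0498
gripper_force: 0.0
```

Emit:
step_arm([
  [0,0,0,0,0,0,15],
  [0,0,0,0,0,0,15],
  [0,0,0,0,0,0,15],
  [0,0,0,0,0,0,15],
  [0,0,0,0,0,0,15],
], grip_force=70)

```text
clock: 2.3
tcp_pos: [0.5855, -0.2142, 0.0064]
orientation: [2.221, 2.221, 0.001]
contact_force: [-1.4, 0.6, 5.7]
grip_width: 0.0219
gripper_force: 68.4
```

Emit:
step_arm([
  [0,0,-20,0,0,0,15],
  [0,0,-60,0,0,0,15],
  [0,0,-100,0,0,0,15],
  [0,0,-140,0,0,0,15],
  [0,0,-140,0,0,0,15],
  [0,0,-140,0,0,0,15],
])

```text
clock: 2.9
tcp_pos: [0.5855, -0.2142, 0.1465]
orientation: [2.22, 2.22, 0.002]
contact_force: [-0.9, -0.5, -1.2]
grip_width: 0.0219
gripper_force: 68.8
```

```bash
python3 - <<'E'
from h import *
o,f=wr("w2");s=r.grab_frame("side");pickle.dump(s,open("s2.pkl","wb"))
u,v=proj(s,o["tcp_pos"])[0].astype(int);a=s["image"][v-50:v+40,u-45:u+45]
b=f["image"][150:350,160:360]
cv2.imwrite("pics/g2.png",np.hstack([cv2.resize(b,(400,400),interpolation=2),cv2.resize(a,(400,400),interpolation=2)])[:,:,::-1])
P=pts(f);c=f["image"].astype(int)
E
```

```text
w2 2.9 [ 0.5855 -0.2142  0.1465] [2.2201e+00 2.2198e+00 2.1000e-03] [-0.87 -0.46 -1.17] w 0.0219 cam [ 0.585 -0.146  0.288] tcp px [[261. 254.]]
```

View pics/g2.png

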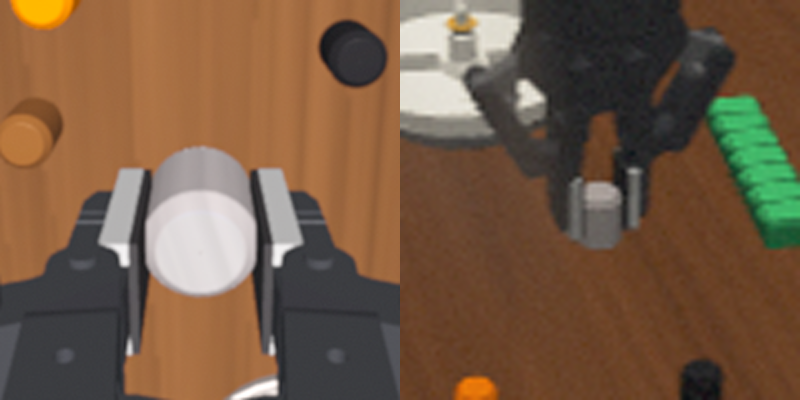

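The cap is held squarely and upright, with the mouth about 6.4 mm below the TCP. Next I'll move near the spindle for a close measurement.

Emit:
step_arm([
  [40,4,0,0,0,0,15],
  [85,8,0,0,0,0,15],
  [130,12,0,0,0,0,15],
  [175,16,0,0,0,0,15],
  [220,20,0,0,0,0,15],
  [260,24,0,0,0,0,15],
  [280,24,0,0,0,0,15],
  [289,24,0,0,0,0,15],
])

```text
clock: 3.8
tcp_pos: [0.6077, 0.0784, 0.1435]
orientation: [-2.215, -2.224, 0.003]
contact_force: [-0.1, -0.6, 0.1]
grip_width: 0.022
gripper_force: 68.7
```

Emit:
step_arm([
  [0,0,0,0,0,0,15],
  [0,0,0,0,0,0,15],
  [0,0,0,0,0,0,15],
])

```text
clock: 4.1
tcp_pos: [0.6089, 0.0725, 0.145]
orientation: [2.225, 2.218, -0.002]
contact_force: [0.1, 0.2, -0.5]
grip_width: 0.0224
gripper_force: 68.7
```

```bash
python3 - <<'E'
from h import *
o=r.get_obs();
f2=pickle.load(open("w2.pkl","rb"));print("cap top by ray (w2)",ray(f2,261,274,.1465+.0216).round(4))
o,f=wr("w3");P=pts(f);d=np.hypot(P[...,0]-.609,P[...,1]-.155)
for a,b in((.048,.056),(.056,.062),(.062,.068),(.068,.0735),(.0735,.08)):
    q=P[(P[...,2]>a)&(P[...,2]<b)&(d<.02)]
    if len(q):print(a,len(q),q.mean(0).round(4),q.min(0).round(4),q.max(0).round(4))
u,v=proj(f,[.609,.155,.07])[0].astype(int);print(u,v);u0,v0=max(u-40,0),max(v-40,0)
h=cv2.cvtColor(f["image"],cv2.COLOR_RGB2HSV);m=((h[...,0]>12)&(h[...,0]<30)&(h[...,1]>110)&(h[...,2]>120)&(d<.02)).astype(np.uint8)
ys,xs=np.nonzero(m)
print(u0,v0,"brass",len(xs),xs.min(),xs.max(),ys.min(),ys.max(), cv2.minEnclosingCircle(np.c_[xs,ys].astype(np.float32)))
cv2.imwrite("pics/g3.png",np.hstack([cv2.resize(f["image"][v0:v0+80,u0:u0+80],(480,480),interpolation=2),cv2.resize(f["image"],(320,480))])[:,:,::-1])
E
```

```text
cap top by ray (w2) [ 0.5855 -0.2124  0.1681]
w3 4.1 [0.6089 0.0725 0.145 ] [ 2.2245e+00  2.2177e+00 -2.0000e-03] [ 0.09  0.17 -0.47] w 0.0224 cam [0.609 0.141 0.287] tcp px [[261. 254.]]
0.056 115 [0.6067 0.1545 0.0617] [0.5963 0.1441 0.0606] [0.6176 0.1659 0.062 ]
0.062 737 [0.6072 0.1549 0.063 ] [0.5958 0.1435 0.062 ] [0.6182 0.1659 0.068 ]
0.068 139 [0.6071 0.1547 0.0721] [0.6022 0.1503 0.0691] [0.6118 0.1594 0.0735]
0.0735 90 [0.6073 0.1548 0.0743] [0.6035 0.1513 0.0735] [0.6106 0.158  0.0753]
260 72
220 32 brass 785 241 275 55 92 ((257.79669189453125, 73.46703338623047), 18.74289321899414)
```

View pics/g3.png

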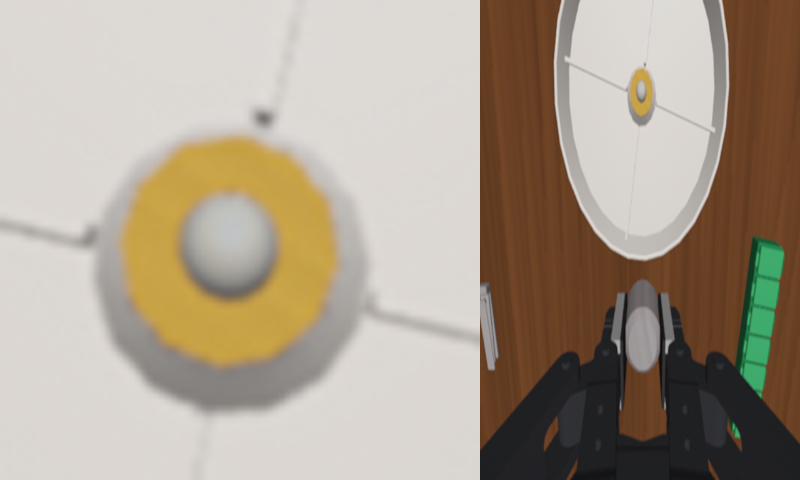

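The spindle is at (0.607,0.1548), with the tip at 0.075 and the washer at about 0.063. The spindle is bare for about 12 mm. Now the cap's in-hand offset from the same camera.

```bash
python3 - <<'E'
from h import *
for n,t in(("w2",[.5855,-.2142,.1465]),("w3",[.6089,.0725,.145])):
    f=pickle.load(open(n+".pkl","rb"));P=pts(f)-np.array(t);c=f["image"].astype(int)
    # cap top: bright points
    b=(np.hypot(P[...,0],P[...,1])<.022)&(abs(P[...,0])<.0105)
    for a,z in((.0,.018),(.018,.024),(.019,.0215),(.0215,.026)):
        q=P[b&(P[...,2]>a)&(P[...,2]<z)]
        if len(q):print(n,a,len(q),(q.mean(0)*1e3).round(1),(q.min(0)*1e3).round(1),(q.max(0)*1e3).round(1))
    q=P[b&(P[...,2]>.0175)&(P[...,2]<.026)];h=np.histogram(q[:,2]*1e3,np.arange(17,27,.5));print(h[0])
    # sidewall: nearest +y surface -> centre = ymax-12
    q=P[(abs(P[...,0])<.003)&(P[...,2]>0)&(P[...,2]<.015)&(abs(P[...,1])<.025)];print(' wall y',np.percentile(q[:,1]*1e3,[10,50,90]).round(1))
E
```

```text
w2 0.0 1018 [ 0.6  9.1 10.8] [-10.5 -11.6   0. ] [10.5 12.7 18. ]
w2 0.018 2179 [-0.1  1.4 20.2] [-10.5 -11.2  18. ] [10.5 12.3 24. ]
w2 0.019 1797 [-0.4  1.1 20.4] [-10.5 -10.   19. ] [10.5 12.3 21.5]
w2 0.0215 134 [ 3.4  0.8 22.4] [ -9.  -11.1  21.5] [10.5 11.  25.8]
[  0  99 127 139 177 294 504 544 278  76  18   9   8   5   5   4   4   5
   0]
 wall y [11.5 11.9 12.3]
w3 0.0 1032 [ 0.6  9.  10.8] [-10.5 -12.    0. ] [10.5 12.4 18. ]
w3 0.018 2159 [-0.1  1.2 20.2] [-10.5 -11.4  18. ] [10.5 12.1 23.9]
w3 0.019 1798 [-0.3  0.9 20.4] [-10.4 -10.   19. ] [10.5 11.4 21.5]
w3 0.0215 118 [ 3.3  0.1 22.4] [ -7.8 -11.4  21.5] [10.5 10.6 25.8]
[  0 121 132 125 174 310 518 511 285  71  18   5   3   7   1   5   4   4
   0]
 wall y [11.4 11.8 12.1]
```

Emit:
step_arm([
  [30,-1,0,0,0,0,15],
  [55,-2,10,0,0,0,15],
  [72,-2,20,0,0,0,15],
  [80,-2,30,0,0,0,15],
  [80,-2,40,0,0,0,15],
  [80,-2,45,0,0,0,15],
  [80,-2,45,0,0,0,15],
  [80,-2,45,0,0,0,15],
])

```text
clock: 4.95
tcp_pos: [0.6074, 0.1536, 0.1004]
orientation: [2.223, 2.219, -0.0]
contact_force: [0.1, -0.5, -0.3]
grip_width: 0.0217
gripper_force: 68.7
```

Emit:
step_arm([
  [0,0,0,0,0,0,15],
  [0,0,0,0,0,0,15],
  [0,0,0,0,0,0,15],
  [0,0,0,0,0,0,15],
])

```text
clock: 5.35
tcp_pos: [0.6071, 0.155, 0.1005]
orientation: [2.221, 2.221, 0.001]
contact_force: [0.3, 0.6, 0.3]
grip_width: 0.022
gripper_force: 68.7
```

Emit:
step_arm([
  [-0.5,0,6,0,0,0,15],
  [-0.5,0,12,0,0,0,15],
  [-0.5,0,16,0,0,0,15],
  [-0.5,0,19,0,0,0,15],
  [-0.5,0,21,0,0,0,15],
  [-0.5,0,21,0,0,0,15],
  [-0.5,0,21,0,0,0,15],
], grip_force=90)

```text
clock: 6.05
tcp_pos: [0.6071, 0.1546, 0.0794]
orientation: [2.221, 2.221, 0.0]
contact_force: [-0.7, 0.2, -0.3]
grip_width: 0.0213
gripper_force: 89.3
```

```bash
python3 - <<'E'
from h import *
o=r.get_obs();print(o["tcp_pos"],o["contact_force"],o["moment"])
out=[]
for n in("scene","side"):
    s=r.grab_frame(n);u,v=proj(s,[.607,.155,.075])[0].astype(int);out.append(cv2.resize(s["image"][v-22:v+23,u-22:u+23],(400,400),interpolation=2))
cv2.imwrite("pics/g4.png",np.hstack(out)[:,:,::-1])
E
```

```text
[0.60708057 0.15455623 0.07936285] [-0.68356228  0.22551479 -0.26054129] [-0.04056799 -0.02646816 -0.02491687]
```

View pics/g4.png

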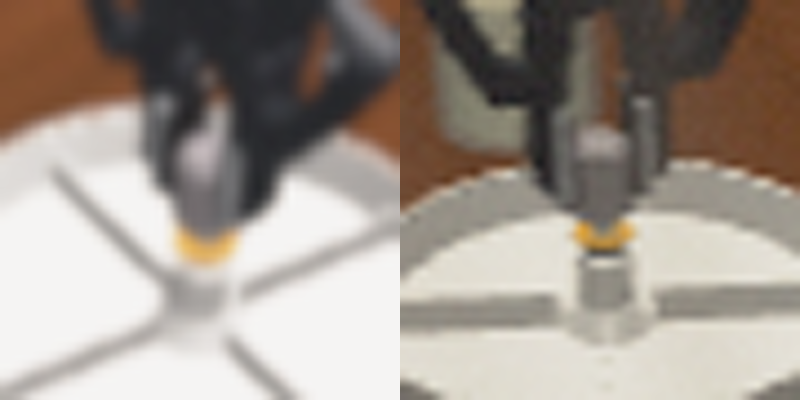

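Both views show the cap coaxial with the spindle, its mouth just past the tip with no contact force. Pressing in small steps.

Emit:
step_arm([
  [0,0,1,0,0,0,15],
  [0,0,2,0,0,0,15],
  [0,0,3,0,0,0,15],
  [0,0,3,0,0,0,15],
])

```text
clock: 6.55
tcp_pos: [0.608, 0.155, 0.0772]
orientation: [2.221, 2.221, 0.003]
contact_force: [-0.0, 0.8, 5.8]
grip_width: 0.0215
gripper_force: 90.0
```

Emit:
step_arm([
  [0,0,1,0,0,0,15],
  [0,0,2,0,0,0,15],
  [0,0,3,0,0,0,15],
  [0,0,3,0,0,0,15],
])

```text
clock: 6.95
tcp_pos: [0.6086, 0.155, 0.0752]
orientation: [2.22, 2.22, 0.005]
contact_force: [-0.6, -0.4, 7.7]
grip_width: 0.0212
gripper_force: 90.3
```

Emit:
step_arm([
  [0,0,0.5,0,0,0,15],
  [0,0,1,0,0,0,15],
  [0,0,1,0,0,0,15],
])

```text
clock: 7.25
tcp_pos: [0.6083, 0.155, 0.0739]
orientation: [2.221, 2.22, 0.004]
contact_force: [0.2, 0.4, 7.2]
grip_width: 0.0212
gripper_force: 90.4
```

Emit:
step_arm([
  [0,0,0.5,0,0,0,15],
  [0,0,1,0,0,0,15],
  [0,0,1,0,0,0,15],
])

```text
clock: 7.55
tcp_pos: [0.6082, 0.155, 0.0728]
orientation: [2.221, 2.221, 0.004]
contact_force: [-0.6, 0.2, 7.7]
grip_width: 0.0215
gripper_force: 90.3
```

Emit:
step_arm([
  [0,0,0.5,0,0,0,15],
  [0,0,1,0,0,0,15],
  [0,0,1,0,0,0,15],
])

```text
clock: 7.85
tcp_pos: [0.6081, 0.1549, 0.0717]
orientation: [2.221, 2.221, 0.004]
contact_force: [-0.5, -0.9, 7.2]
grip_width: 0.0214
gripper_force: 90.2
```

Emit:
step_arm([
  [0,0,0.5,0,0,0,15],
  [0,0,1,0,0,0,15],
  [0,0,1,0,0,0,15],
])

```text
clock: 8.15
tcp_pos: [0.6081, 0.1549, 0.0707]
orientation: [2.221, 2.221, 0.004]
contact_force: [0.0, -0.6, 6.8]
grip_width: 0.0214
gripper_force: 90.3
```

Emit:
step_arm([
  [0,0,0.5,0,0,0,15],
  [0,0,1,0,0,0,15],
  [0,0,1,0,0,0,15],
])

```text
clock: 8.45
tcp_pos: [0.6082, 0.155, 0.0699]
orientation: [2.221, 2.221, 0.004]
contact_force: [-0.3, -0.3, 9.2]
grip_width: 0.0214
gripper_force: 90.5
```

Steady slide at about 7 N, and the force is starting to rise as the cap meets the washer. Continuing gently.

Emit:
step_arm([
  [0,0,0.5,0,0,0,15],
  [0,0,1,0,0,0,15],
  [0,0,1,0,0,0,15],
])

```text
clock: 8.75
tcp_pos: [0.6082, 0.155, 0.0691]
orientation: [2.221, 2.221, 0.004]
contact_force: [-1.8, -0.2, 11.3]
grip_width: 0.0211
gripper_force: 90.7
```

Emit:
step_arm([
  [0,0,0.5,0,0,0,15],
  [0,0,1,0,0,0,15],
  [0,0,1,0,0,0,15],
])

```text
clock: 9.05
tcp_pos: [0.6082, 0.155, 0.068]
orientation: [2.221, 2.221, 0.004]
contact_force: [-1.1, -0.4, 10.9]
grip_width: 0.0216
gripper_force: 90.6
```

Emit:
step_arm([
  [0,0,0.5,0,0,0,15],
  [0,0,0.5,0,0,0,15],
])

```text
clock: 9.25
tcp_pos: [0.6082, 0.155, 0.0674]
orientation: [2.221, 2.221, 0.004]
contact_force: [-0.8, 0.1, 8.8]
grip_width: 0.0213
gripper_force: 90.6
```

Emit:
step_arm([
  [0,0,0.5,0,0,0,15],
  [0,0,0.5,0,0,0,15],
])

```text
clock: 9.45
tcp_pos: [0.6082, 0.155, 0.0669]
orientation: [2.221, 2.221, 0.004]
contact_force: [-1.4, -0.0, 9.7]
grip_width: 0.0212
gripper_force: 90.6
```

Emit:
step_arm([
  [0,0,0.5,0,0,0,15],
  [0,0,0.5,0,0,0,15],
])

```text
clock: 9.65
tcp_pos: [0.6082, 0.155, 0.0665]
orientation: [2.221, 2.221, 0.004]
contact_force: [-1.5, 0.1, 9.9]
grip_width: 0.0209
gripper_force: 90.6
```

Emit:
step_arm([
  [0,0,0.5,0,0,0,15],
  [0,0,0.5,0,0,0,15],
])

```text
clock: 9.85
tcp_pos: [0.6082, 0.155, 0.0664]
orientation: [2.221, 2.221, 0.004]
contact_force: [-1.8, -1.1, 12.9]
grip_width: 0.0211
gripper_force: 91.0
```

Emit:
step_arm([
  [0,0,0.5,0,0,0,15],
  [0,0,0.5,0,0,0,15],
  [0,0,0.5,0,0,0,15],
])

```text
clock: 10.15
tcp_pos: [0.6083, 0.155, 0.0664]
orientation: [2.221, 2.22, 0.004]
contact_force: [-3.7, -0.5, 16.5]
grip_width: 0.0213
gripper_force: 91.5
```

The washer is solid: there was no travel while the force rose 7 N. I'll ease the preload and then let go.

Emit:
step_arm([
  [0,0,-0.7,0,0,0,15],
  [0,0,-1.3,0,0,0,15],
  [0,0,-1.3,0,0,0,15],
])

```text
clock: 10.45
tcp_pos: [0.6082, 0.155, 0.0665]
orientation: [2.221, 2.221, 0.004]
contact_force: [-0.4, 0.6, 8.3]
grip_width: 0.0213
gripper_force: 90.3
```

Emit:
step_arm([
  [0,0,0,0,0,0,24],
  [0,0,0,0,0,0,30],
  [0,0,0,0,0,0,45],
  [0,0,0,0,0,0,50],
  [0,0,0,0,0,0,50],
], grip_force=20)

```text
clock: 10.95
tcp_pos: [0.6067, 0.1544, 0.0647]
orientation: [-2.221, -2.221, 0.001]
contact_force: [-0.5, 0.5, 0.3]
grip_width: 0.05
gripper_force: 0.0
```

Released cleanly. Retreating and checking.

Emit:
step_arm([
  [0,0,-20,0,0,0,50],
  [0,0,-50,0,0,0,50],
  [0,0,-80,0,0,0,50],
  [-30,0,-80,0,0,0,50],
  [-60,0,-80,0,0,0,50],
  [-80,0,-80,0,0,0,50],
  [-80,0,-80,0,0,0,50],
  [-80,0,-80,0,0,0,50],
])

```text
clock: 11.75
tcp_pos: [0.6069, 0.0747, 0.145]
orientation: [-2.222, -2.22, -0.0]
contact_force: [-0.5, 0.1, 0.4]
grip_width: 0.0498
gripper_force: 0.0
```

```bash
python3 - <<'E'
from h import *
o,f=wr("w5");P=pts(f);d=np.hypot(P[...,0]-.607,P[...,1]-.155)
q=P[(d<.02)&(P[...,2]>.08)&(P[...,2]<.1)];print("cap top (expect ~.087 with .001 bias)",len(q),q.mean(0).round(4),np.median(q[:,2]).round(4))
out=[]
s=r.grab_frame("side");u,v=proj(s,[.607,.155,.075])[0].astype(int)
a=cv2.resize(s["image"][v-30:v+30,u-30:u+30],(400,400),interpolation=2)
cv2.imwrite("pics/g5.png",np.hstack([a,cv2.resize(s["image"],(400,400))])[:,:,::-1])
E
```

```text
w5 11.75 [0.6069 0.0747 0.145 ] [-2.2220e+00 -2.2202e+00 -1.0000e-04] [-0.47  0.09  0.36] w 0.0498 cam [0.607 0.143 0.287] tcp px [[261. 254.]]
cap top (expect ~.087 with .001 bias) 1478 [0.6074 0.1548 0.0866] 0.0868
```

View pics/g5.png

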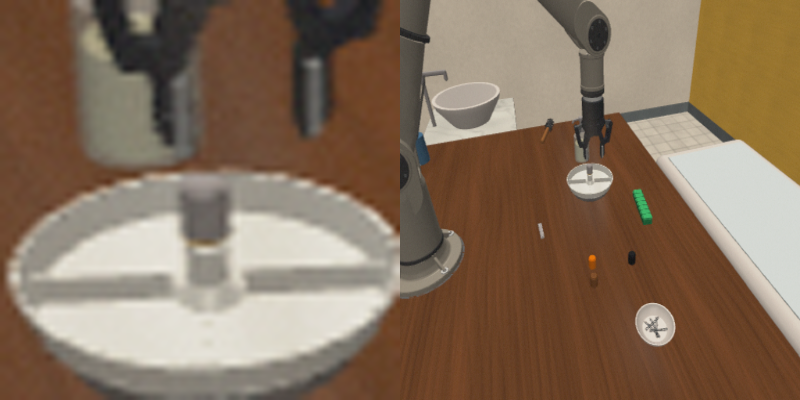

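The cap stands upright on the spindle, with the washer squeezed flat on the hub. Its top measures about 0.087, as expected, and nothing else has moved.

```bash
python3 -c "
from bench import r
print(r.hand_in())"
```

```text
the job is handed in; nothing more can be done
None
```

The chrome cap is pressed on until the washer went solid (about 16.5 N total at the stop) and released; the other items were left in place, and the job was handed in after about 12 s of the 59 s limit, with no verdict returned.

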